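Start up the edge sander

ROBOT

A 6-joint arm with a two-finger parallel gripper is mounted at the origin on the work surface. World frame = base frame: x ahead of the robot, y to its left, z up, the work surface at z = 0. Lengths are in mm, angles in rad, forces in N, time in s.
With the tool pointing down it reaches from about 275 to 825 mm from the base axis. Payload 5.2 kg.
Tool frame: the origin (TCP) lies at the very end of the fingers, on their centre line; the grasp point (between the pads) lies 19 mm behind it; z points along the fingers, y is the line along which they close (so a half turn about z gives the same grasp; the last joint's range is limited). The gripper opens to 93 mm and grips with 3 to 60 N. Pads are 15 mm wide; open, the fingers measure 128 mm over their backs; the gripper's body (75 mm by 188 mm) begins 65 mm behind the grasp point.
Start: joints at [1.005, 0.259, 1.535, -0, 1.348, -0.203], TCP at [195.17, 514.212, 218.653] pointing down, gripper open.
Joint ranges: [-3.14, 3.14], [-0.91, 2.08], [0.19, 2.58], [-1.22, 4.36], [0.22, 2.71], [-3.12, 3.12]. Speed limits (rad/s): [2.57, 2.57, 3.14, 3.14, 3.14, 3.14].

INTERFACE

Orientations are given as [roll, pitch, yaw] about the fixed x, y, z axes, in that order (R = Rz(yaw) Ry(pitch) Rx(roll)).
In Python, from bench import robot gives the robot as it stands. The module is installed in compiled form; this text tells all that it offers. Calls block until the motion is done:
- robot.move_ptp(position, orientation): joint-space move of the TCP to a pose.
- robot.move_linear(position, ori=None, speed=150, f_stop=None): straight line of the TCP; ori=None keeps the orientation; speed is the mean speed in mm/s. With f_stop (N) it stops when the force on the tool has changed by that much, and returns True; else False.
- robot.move_j(angles): joint-space move.
- robot.move_gripper(opening): opening from 0.0 (shut) to 1.0 (fully open); the grip force is fixed at half the most; returns when the fingers have stopped.
- robot.sleep(seconds).
- robot.inverse_kinematics(position, orientation): joint angles nearest the present ones, or None.
- robot.get_image(name): name is "side" or "top"; returns a dict with "img" (480x640x3 uint8, blue, green, red), "fovy" (degrees; the focal length in pixels is half the picture's height over the tangent of half this angle, whatever the lens; pixels are square), "cx", "cy" (the principal point, pixels), "eye" and "orientation" of the camera in the world. Camera axes: x right, y down, z forward; pixel columns grow to the right and rows downward; lengths in mm; the calibration is good to about 2 mm. A picture is of the moment at which its call begins. There is no depth.
A pose or a line that the arm cannot do raises robot.MotionError and nothing moves.
- robot.hand_in(): hands the job in, once; it reports no verdict.
Readings, each from a call of its own:
- robot.current_t(): time.
- robot.current_qpos(): joint angles.
- robot.current_joint_vel(): joint speeds.
- robot.current_joint_efforts(): joint torques, N m.
- robot.current_tcp_pos(): TCP position.
- robot.current_eef_rot(): TCP orientation.
- robot.current_contact_force(): force on the tool from outside, world axes, zero at the start.
- robot.current_ft_torque(): the same for the moment, N m.
- robot.current_gripper_width(): opening from 0.0 (shut) to 1.0 (fully open).
Only numpy, scipy, OpenCV 4.12 (cv2) and the standard library are available. Lean on these libraries where they do the work, as an engineer would, in place of code of your own. Each camera call takes 0.05 s, during which the arm holds its last target. There are 200 camera calls.

TASK

Start up the sander from its control station: with a fingertip lightly press the blue key (dust gate), then the yellow key (dust extractor), then the green key (sanding belt), each all the way down so that it stays down, in that order. Do not touch the red mushroom stop button or its base, and leave the disc, the bobbin, the glue bottle and the sanding block where they stand, neither picked up nor pushed aside, and finish with the hand clear of everything.

Things in the scene. Friction and masses are not known exactly. Their poses are not given: they have to be found in the camera images.
- station: control station: fixed red steel box with an aluminium top, 120 mm (x) by 300 mm (y), 60 mm high, lying level on the bench and carrying four control units in a row along its y axis at y = -102, -34, 34 and 102 mm. Origin: centre of its underside; z up
- blue_unit: the whole blue unit: a fixed black square base 54 x 54 mm, 10 mm high, on top of the station, with its round blue key. Origin: centre of the underside of the base, 60 mm above the bench; the three keys and the stop unit stand in any order in one row along the station's y axis, 68 mm apart
- blue_key_top (a point): centre of the flat top of the blue key cap (38 mm across); it faces straight up, 86 mm above the bench when out and 74 mm when fully in, and moves down with the cap
- blue_key (a joint): how far the blue key is pushed down: 0 out, 0.012 m fully in. Pushing takes about 3 N all the way; it does not spring back but stays where it is left. The cap sits on the plunger by a rubber pad that gives 2.5 N per mm (about 1.2 mm while the key slides), up to 7 mm more once the key is fully in, and recovers when released. Its mechanism is damaged above 20 N
- yellow_unit: the whole yellow unit: a fixed black square base 54 x 54 mm, 10 mm high, on top of the station, with its round yellow key. Origin: centre of the underside of the base, 60 mm above the bench; the three keys and the stop unit stand in any order in one row along the station's y axis, 68 mm apart
- yellow_key_top (a point): centre of the flat top of the yellow key cap (38 mm across); it faces straight up, 86 mm above the bench when out and 74 mm when fully in, and moves down with the cap
- yellow_key (a joint): how far the yellow key is pushed down: 0 out, 0.012 m fully in. Pushing takes about 3 N all the way; it does not spring back but stays where it is left. The cap sits on the plunger by a rubber pad that gives 2.5 N per mm (about 1.2 mm while the key slides), up to 7 mm more once the key is fully in, and recovers when released. Its mechanism is damaged above 20 N
- green_unit: the whole green unit: a fixed black square base 54 x 54 mm, 10 mm high, on top of the station, with its round green key. Origin: centre of the underside of the base, 60 mm above the bench; the three keys and the stop unit stand in any order in one row along the station's y axis, 68 mm apart
- green_key_top (a point): centre of the flat top of the green key cap (38 mm across); it faces straight up, 86 mm above the bench when out and 74 mm when fully in, and moves down with the cap
- green_key (a joint): how far the green key is pushed down: 0 out, 0.012 m fully in. Pushing takes about 3 N all the way; it does not spring back but stays where it is left. The cap sits on the plunger by a rubber pad that gives 2.5 N per mm (about 1.2 mm while the key slides), up to 7 mm more once the key is fully in, and recovers when released. Its mechanism is damaged above 20 N
- stop_unit: the stop unit, to be left alone: fixed white square base 54 x 54 mm, 10 mm high, with a red mushroom head 40 mm across whose top is 35 mm above the unit's underside (95 mm above the bench). Origin: centre of the underside
- disc: loose round chipboard disc with a pale face, 220 mm across, 28 mm thick, lying flat beyond the station (bystander). Origin: centre of its underside
- bobbin: loose upright reddish-brown sanding bobbin, 50 mm across, 69 mm high with a steel cap, on the robot's side of the station (bystander). Origin: centre of its underside
- glue: loose upright white glue bottle with an orange cap, 52 mm across, 130 mm high, beside the station's -y end (bystander). Origin: centre of its underside
- sandblock: loose wooden hand sanding block with a rubber sole, 110 x 60 mm, 34 mm high, beside the station's +y end (bystander). Origin: centre of its underside; x along its length

How it is judged (in metres and radians):
On the way, in this order (a step that is already met when the one before it is completed fails the run):
1. the blue key is pressed down, at least 8 of its 12 mm (value of joint blue_key above 0.008 m), for 0.1 s.
2. the yellow key is pressed down, at least 8 of its 12 mm (value of joint yellow_key above 0.008 m), for 0.1 s.
3. the green key is pressed down, at least 8 of its 12 mm (value of joint green_key above 0.008 m), for 0.1 s.
At the end, for the whole second after the job is handed in: the blue, yellow and green keys are each at least 8 mm down (of 12), and the disc, bobbin, glue bottle and sanding block stand within 10 mm of where they began (value of joint each of blue_key, yellow_key, green_key above 0.008 m and distance of each of disc, bobbin, glue, sandblock from where it was at the start of the episode below 0.01 m); the robot touches nothing.
It fails at once if a key unit or the station's box is pressed with more than 20 N (contact force between anything else and blue_unit above 20 N or contact force between anything else and yellow_unit above 20 N or contact force between anything else and green_unit above 20 N or contact force between anything else and station above 20 N).
It fails at once if a key is pressed with something other than the fingers (contact force between the arm and blue_unit above 1 N or contact force between the arm and yellow_unit above 1 N or contact force between the arm and green_unit above 1 N).
It fails at once if the stop unit is touched (contact force between anything else and stop_unit above 0.5 N).
It fails at once if the disc, bobbin, glue bottle or sanding block is moved or lifted by more than 10 mm (distance of any of disc, bobbin, glue, sandblock from where it was at the start of the episode above 0.01 m).
It also fails if it takes over 40 s, if anything falls off the work surface, if the arm or the gripper's body presses on something with over 40 N, if the wrist force passes 120 N, or if a joint passes its speed limit or range.

## Working session

There is one attempt and no reset: what is moved stays moved. The work goes in short steps, each a Python script; the robot and the scene stay as the last script left them, time stands still between calls to the robot, and variables do not carry over. Pictures are saved under pics/ and viewed, on a budget of 10 in all, crops included, one or two more only if the job needs it, and the job is handed in when it is done.

```bash
mkdir -p pics; python3 - <<'E'
from bench import robot
import cv2
for n in("top","side"):
    d=robot.get_image(n); cv2.imwrite(f"pics/{n}0.png",d["img"])
    print(n,{k:v for k,v in d.items() if k!="img"})
print(robot.current_t(),robot.current_tcp_pos(),robot.current_eef_rot(),robot.current_gripper_width())
E
```

```text
top {'fovy': 55.89746690181892, 'cx': 315.7399197392483, 'cy': 231.12315230364393, 'eye': array([441.73511038,  49.86711763, 927.91272865]), 'orientation': array([-2.93259853,  0.00405311, -1.64815474])}
side {'fovy': 51.32118860518928, 'cx': 314.051535017622, 'cy': 252.62064305136948, 'eye': array([  94.10874065, -606.23409624,  563.40913576]), 'orientation': array([-2.07813717,  0.00609788, -0.6726417 ])}
0.1 [194.89774202 513.7787328  217.91407332] [-3.13996828e+00 -3.36244491e-04  2.77879734e+00] 0.9976169209210801
```

View pics/top0.png

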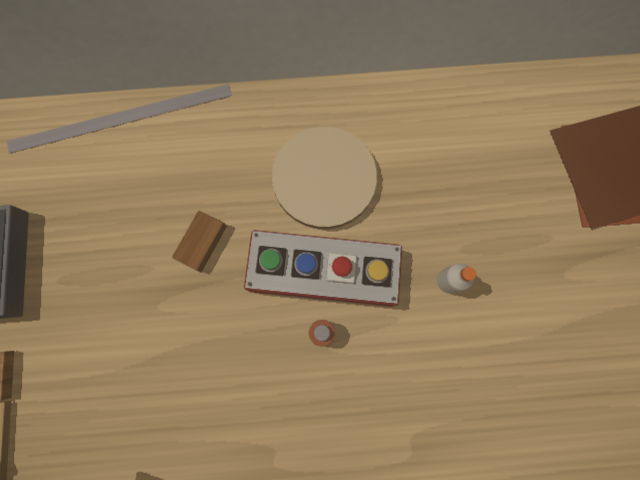

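View pics/side0.png

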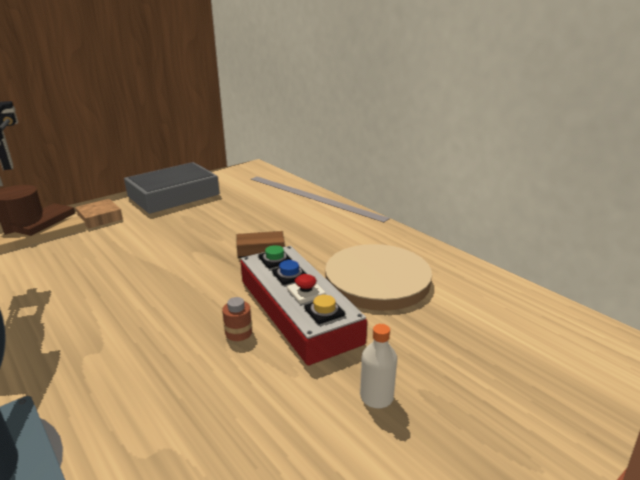

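The top view shows green (270,260), blue (307,264), red stop (342,267) and yellow (378,270). The bobbin is at (321,333) and the glue bottle at (457,278). The side view shows the same order, with nothing covering the keys. Next I'll locate the caps by colour in both views.

```bash
cat > h.py <<'E'
import cv2, numpy as np
from scipy.spatial.transform import Rotation as R
ROI={"top":(225,305,235,410),"side":(240,330,235,365)}
HUE={"green":(45,85),"blue":(100,130),"yellow":(18,32)}
def ray(d,u,v):
    f=240/np.tan(np.radians(d["fovy"])/2)
    r=R.from_euler("xyz",d["orientation"]).apply([(u-d["cx"])/f,(v-d["cy"])/f,1]); return np.array(d["eye"]),r
def find(d,n):
    a,b,c,e=ROI[n]; hsv=cv2.cvtColor(d["img"],cv2.COLOR_BGR2HSV); out={}
    for k,(l,h) in HUE.items():
        m=np.zeros(hsv.shape[:2],np.uint8)
        m[a:b,c:e]=cv2.inRange(hsv,(l,140,60),(h,255,255))[a:b,c:e]
        cs,_=cv2.findContours(m,cv2.RETR_EXTERNAL,cv2.CHAIN_APPROX_NONE); q=max(cs,key=cv2.contourArea)
        x,y,w,hh=cv2.boundingRect(q); M=cv2.moments(q)
        out[k]=(M["m10"]/M["m00"],M["m01"]/M["m00"],x,y,w,hh)
    return out
def on(d,u,v,z):
    e,r=ray(d,u,v); return e+r*(z-e[2])/r[2]
E
python3 - <<'E'
from bench import robot
from h import *
np.set_printoptions(precision=1,suppress=True)
for n in("top","side"):
    d=robot.get_image(n)
    for k,p in find(d,n).items(): print(n,k,np.round(p,1),on(d,p[0],p[1],84 if n=="top" else 82))
    if n=="top":
        for nm,u,v,z in(("bobbin",321,333,69),("glue",468,274,130),("red",342,266,92)): print(nm,on(d,u,v,z))
E
```

```text
Traceback (most recent call last):
  File "h.py", line 13, in find
    cs,_=cv2.findContours(m,cv2.RETR_EXTERNAL,cv2.CHAIN_APPROX_NONE); q=max(cs,key=cv2.contourArea)
                                                                        ~~~^^^^^^^^^^^^^^^^^^^^^^^^
ValueError: max() iterable argument is empty
```

```bash
python3 - <<'E'
import cv2
h=cv2.cvtColor(cv2.imread("pics/top0.png"),cv2.COLOR_BGR2HSV)
for u,v in((270,260),(307,264),(378,270),(342,267)): print(h[v,u])
h=cv2.cvtColor(cv2.imread("pics/side0.png"),cv2.COLOR_BGR2HSV)
for u,v in((275,253),(289,268),(324,303)): print(h[v,u])
E
sed -i 's/(l,140,60)/(l,130,40)/' h.py
python3 - <<'E'
from bench import robot
from h import *
np.set_printoptions(precision=1,suppress=True)
for n in("top","side"):
    d=robot.get_image(n)
    try:
      for k,p in find(d,n).items(): print(n,k,np.round(p,1),on(d,p[0],p[1],84 if n=="top" else 82))
    except ValueError as e: print(n,e)
    if n=="top":
        for nm,u,v,z in(("bobbin",321,333,69),("glue",468,274,130),("red",342,266,92)): print(nm,on(d,u,v,z))
E
```

```text
[ 58 105 122]
[111 120 125]
[ 21 154 169]
[  2 164 143]
[ 64 142 135]
[109 179 147]
[ 21 172 221]
top max() iterable argument is empty
bobbin [430.5  44.5  69. ]
glue [ 512.6 -222.   130. ]
red [548.9  -4.   92. ]
side green [274.2 252.1 266.  246.   17.   13. ] [571.2 124.6  82. ]
side blue [288.4 266.9 279.  259.   19.   16. ] [559.3  60.2  82. ]
side yellow [324.1 303.6 313.  295.   22.   18. ] [534.9 -75.1  82. ]
```

```bash
sed -i 's/(l,130,40)/(l,85 if n=="top" else 130,60)/; s/"top":(225,305,235,410)/"top":(245,286,252,396)/' h.py
python3 - <<'E'
from bench import robot
from h import *
np.set_printoptions(precision=1,suppress=True)
D={n:robot.get_image(n) for n in("top","side")}
P={n:find(D[n],n) for n in D}
for k in HUE:
    p,q=P["top"][k],P["side"][k]
    print(k,np.round(p,1),on(D["top"],*p[:2],84),on(D["side"],*q[:2],82))
    (e1,r1),(e2,r2)=ray(D["top"],*p[:2]),ray(D["side"],*q[:2])
    s=np.linalg.lstsq(np.c_[r1,-r2],e2-e1,rcond=None)[0]; a,b=e1+r1*s[0],e2+r2*s[1]
    print("  tri",(a+b)/2,"gap",np.linalg.norm(a-b))
E
```

```text
green [270.  259.1 261.  250.   19.   19. ] [573.4 129.5  84. ] [571.3 124.7  82. ]
  tri [574.5 129.9  78.6] gap 0.39420747292381586
blue [305.5 262.8 297.  254.   18.   19. ] [561.3  63.3  84. ] [559.3  60.1  82. ]
  tri [561.8  63.4  79.6] gap 0.32763214654990835
yellow [377.6 270.2 367.  260.   22.   21. ] [536.8 -70.2  84. ] [534.9 -75.1  82. ]
  tri [537.7 -71.2  78.5] gap 0.6453205368606412
```

The two views agree to about 5 mm, and the key spacings come out right (67 and 136 mm). I'll shut the fingers with their long side across the row, hover over blue and take one look before pressing.

```bash
cat >> h.py <<'E'
KEY={"green":(572.5,127.5),"blue":(560.5,62),"yellow":(536,-72.5)}
ORI=[np.pi,0,1.39]
E
python3 - <<'E'
from bench import robot
from h import *
robot.move_gripper(0.0)
x,y=KEY["blue"]
print(robot.inverse_kinematics([x,y,130],ORI))
robot.move_ptp([x,y,130],ORI); robot.move_linear([x,y,98],speed=60)
robot.sleep(.2)
print(robot.current_t(),robot.current_tcp_pos(),robot.current_eef_rot(),robot.current_contact_force(),robot.current_gripper_width())
a=robot.get_image("side")["img"][180:360,180:420]; b=robot.get_image("top")["img"][180:360,220:460]
cv2.imwrite("pics/hover.png",cv2.resize(np.vstack([a,b]),None,fx=1.6,fy=1.6,interpolation=cv2.INTER_CUBIC))
E
```

```text
[-8.76012788e-02  3.56866012e-01  1.62555524e+00 -4.44089210e-16
  1.15917140e+00  9.31950480e-02]
4.7917 [560.86289583  61.94803364  98.41791566] [ 3.14070037e+00 -9.49418981e-05  1.38995851e+00] [ 0.17901592 -0.23830933 -0.19977954] 0.004908489990224716
```

View pics/hover.png

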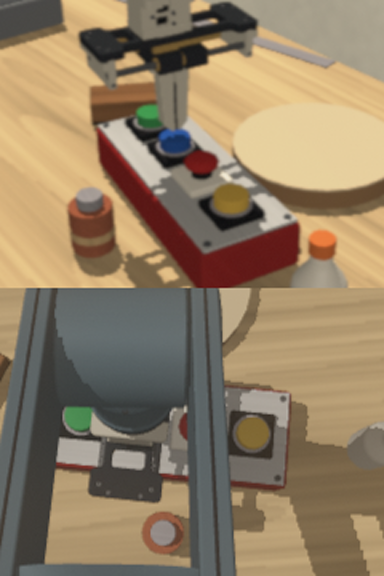

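The closed fingertips at crop pixel (172,125) sit right over the blue cap at (175,137), clear of the red mushroom at (202,160). Pressing blue.

```bash
cat >> h.py <<'E'
def press(robot,k):
    x,y=KEY[k]
    if np.hypot(*(np.array(robot.current_tcp_pos())[:2]-(x,y)))>10:
        robot.move_linear([x,y,130],ORI,speed=120)
    robot.move_linear([x,y,92],speed=60)
    s=robot.move_linear([x,y,70.5],speed=12,f_stop=8)
    robot.sleep(.3)
    print(k,"stop",s,np.round(robot.current_tcp_pos(),1),np.round(robot.current_contact_force(),1))
    robot.move_linear([x,y,130],speed=80)
    print(robot.current_t(),np.round(robot.current_contact_force(),1))
E
python3 - <<'E'
from bench import robot
from h import *
press(robot,"blue")
E
```

```text
blue stop False [560.6  62.   71.2] [-2.2  0.3  7. ]
8.275 [ 0.4 -0.8 -0.3]
```

Blue reads 7 N at z = 71.2 mm, which is 2.8 mm of pad compression below 74 mm, so it is fully in. On to yellow, then green.

```bash
python3 - <<'E'
from bench import robot
from h import *
press(robot,"yellow")
E
python3 - <<'E'
from bench import robot
from h import *
f=robot.current_tcp_pos(); print(f)
press(robot,"green")
x,y=KEY["green"]
robot.move_linear([x,y,220],speed=150)
robot.move_j([1.005,.259,1.535,0,1.348,-.203])
print(robot.current_t())
a=robot.get_image("side")["img"][180:420,180:450]; b=robot.get_image("top")["img"][110:350,150:490]
cv2.imwrite("pics/end.png",cv2.resize(np.hstack([a,b]),None,fx=1.3,fy=1.3,interpolation=cv2.INTER_CUBIC))
d=robot.get_image("side"); print({k:np.round(v,1) for k,v in find(d,"side").items()})
for n in("side","top"):
    i=robot.get_image(n)["img"]; cv2.imwrite(f"pics/{n}1.png",i)
E
```

```text
yellow stop True [536.1 -72.5  71.5] [-1.2  0.3  7.3]
13.3667 [-0.6  0.1 -0.7]
[535.59736441 -72.37807169 129.47319269]
green stop False [572.6 127.5  71.2] [-1.1 -1.6  7. ]
19.125 [-0.1  0.3 -0.3]
21.825
{'green': array([274.1, 254.9, 267. , 252. ,  15. ,   7. ]), 'blue': array([289. , 270.1, 281. , 266. ,  17. ,   9. ]), 'yellow': array([324.1, 306.4, 314. , 301. ,  21. ,  12. ])}
```

View pics/end.png

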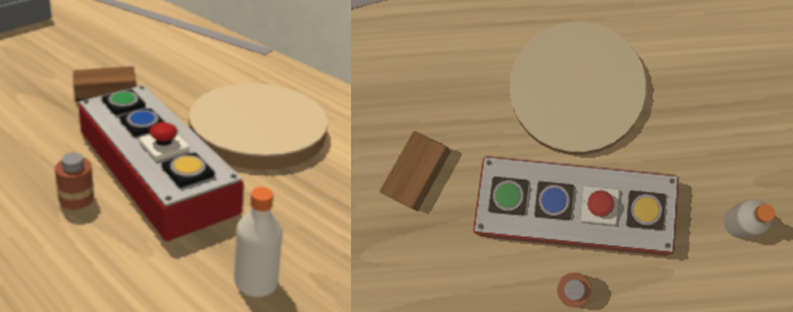

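All three caps now sit flush: in side pixels their tops moved down 6–7 px and the visible rims are gone. The disc, bobbin, glue bottle and sanding block stand where they did, and the arm is clear. Handing in.

```bash
python3 - <<'E'
from bench import robot
import numpy as np
print(np.round(robot.current_contact_force(),2),robot.current_t())
robot.hand_in()
E
```

```text
[ 0.44  0.29 -0.08] 22.075
the job is handed in; nothing more can be done
```

I pressed the blue, yellow and green keys in that order with the closed fingertips, and all three stayed down. I then moved the arm back to its start pose and handed the job in at 22.1 s; no verdict is reported.

- **Key presses:** blue and green each read 7.0 N at z = 71.2 mm. Yellow stopped on its 8 N force limit and read 7.3 N at 71.5 mm. All three readings match a key fully in with its rubber pad compressed.
- **Final pictures:** all three caps sit flush. By eye, the stop button, disc, bobbin, glue bottle and sanding block look unmoved; I did not measure their positions. The wrist force was near zero.
- **Disagreement:** before the presses, the top and side views differed by about 4–5 mm on where the keys were. I used the average, which was well within the 38 mm caps.

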